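Pack a watch case under the keepsake box's cantilever tray

ROBOT

A 6-joint arm with a two-finger parallel gripper is mounted at the origin on the work surface. World frame = base frame: x ahead of the robot, y to its left, z up, the work surface at z = 0. Lengths are in m, angles in rad, forces in N, time in s.
With the tool pointing down it reaches from about 0.35 to 0.975 m from the base axis. Payload 4.9 kg.
Tool frame: the origin (TCP) lies at the very end of the fingers, on their centre line; the grasp point (between the pads) lies 19 mm behind it; x points along the fingers, y is the direction in which the jaws open and shut, and the axes are right-handed (so a half turn about x gives the same grasp; the last joint's range is limited). The gripper opens to 85 mm and grips with 20 to 120 N. Pads are 22 mm wide; open, the fingers measure 114 mm over their backs; the gripper's body (76 mm by 85 mm) begins 54 mm behind the grasp point. The pads swing forward as they close: fully open they stand 13 mm farther back than shut.
Start: joints at [1.178, 0.053, 1.613, -0, 1.476, -0.119], TCP at [0.169, 0.602, 0.205] pointing down, gripper open.
Joint ranges: [-3.01, 3.01], [-1.01, 2.22], [0.06, 2.58], [-1.02, 4.17], [0.09, 2.62], [-3.14, 3.14]. Speed limits (rad/s): [2.57, 2.57, 3.14, 3.14, 3.14, 3.14].

INTERFACE

Orientations are given as a unit quaternion [w, x, y, z].
In Python, from plant import monitor, eyes, manip gives the robot as it stands.
- The arm moves only by the tool step_arm, never from a script. Its argument "increments" is a list of rows, each an object of numbers: "tx", "ty", "tz": the shift along the tool's x, y, z in mm; "turn": the turn about the tool's x in degrees. In form: [{"tx": .., "ty": .., "tz": .., "turn": ..}, ...]. A call has 1 to 20 rows; each row shifts and turns the pose as measured when the row begins, along the tool's axes as they then stand; what a row does not reach is not made up. A row lasts 1/10 s, in which the tool goes at most 50 mm and 8.59 degrees, less where a joint would pass 70% of its speed; a pose out of reach is approached as far as the arm can. A call is refused whole if a number of a shift passes 50 or a number of a turn 8.59, either way. A call with a gripper value outside its range is refused whole. "grip" is the finger opening in mm, from 0 to 85.4, set as the call begins (left out, the last holds). The fingers move at their own pace and stop on an object; the grip force is fixed at half the most. Time passes only in rows, so rows that do not move let the fingers close. It gives the time, the measured TCP pose, the force and the opening at its end, in the units of the state.
- monitor.state(): the state, without advancing time (a new reading comes with each control period).
- eyes.grab_frame(name): name is "scene" or "top" or "wrist"; returns the picture (384x512x3 uint8, blue, green, red); there is no depth.
- eyes.get_calibration(name): a dict with "fx", "fy", "cx", "cy" (pixels), "k1" (the pictures are not rectified: a ray, as slopes to the right and down, at radius r is drawn at 1 + k1 r^2 times it, then the intrinsics apply), "extrinsics" (4x4, takes a point from world to camera coordinates). Camera axes: x right, y up, looking along -z (the intrinsics and any distortion apply to the point x, -y, -z); pixel columns grow to the right and rows downward; lengths in m; the calibration is good to about 2 mm. A picture is of the moment at which its call begins: read the wrist's pose just before it. get_calibration takes no time and is no camera call; for the wrist camera it gives the pose at the moment of the call.
- manip.job_done(): hands the job in, once; it reports no verdict.
The state is a dict: "time": time; "joint_pos": joint angles; "joint_vel": joint speeds; "joint_efforts": joint torques, N m; "tool_pos": TCP position; "tool_rot": TCP orientation; "contact_force": force on the tool from outside, world axes, zero at the start; "ft_torque": the same for the moment, N m; "gripper_width": opening from 0.0 (shut) to 1.0 (fully open).
Only numpy, scipy, OpenCV 4.12 (cv2) and the standard library are available. Lean on these libraries where they do the work, as an engineer would, in place of code of your own. Each camera call takes 0.05 s, during which the arm holds its last target. There are 200 camera calls.

TASK

Swing the top tray of the keepsake box up and all the way back, put the blue watch case flat and right way up on the green pad in the empty half underneath, and then gently lower the tray until the box is fully closed again. Do not let the tray drop shut, and leave the red tin in the box and everything else on the bedside table where it is.

Things in the scene. Friction and masses are not known exactly. Their poses are not given: they have to be found in the camera images.
- box: Dark wooden box, fixed, 150 (x) x 260 (y) x 75 mm high without tray. Origin: centre of its underside; x to its rear, where the tray swings back; z up. Walls and floor 8 mm; inside, open on top, a divider 6 mm thick, top at z = 24 mm, makes two halves of 134 (x) x 119 (y) mm centred at y = +-62.5 mm. Brass tray arms swing outside the end walls (y = +-135 mm).
- arms (a joint): Swing of the tray's arms, rad: 0 = closed, 2.09 = fully back at its stop. At q the handle's centre is at x = 0.0866 + 0.1 sin(q - 1.047), y = 0, z = 0.1 + 0.1 cos(q - 1.047) m in the box's frame; the tray stays level and does not turn. About 0.4 kg, slight friction: its weight keeps it at either end; let go, it falls shut if below 0.9, open if above 1.2.
- tray_handle (a point): Centre of the tray's handle, a brass bar 14 (x) x 100 (y) x 14 mm on two 10 mm posts at y = +-42 mm, in the middle of the tray; axes as the box's; 150 mm above the table when shut. Grip it from above across its 14 mm. The open-topped wooden tray, 150 x 260 x 35 mm, covers the whole box when shut; its rim is 38 mm and its underside 73 mm below this point.
- case: Hard-shell blue watch case with a brass seam, a rounded block 75 (x) x 45 (y) x 42 (z) mm, about 0.13 kg, standing loose on the table beside the box. Origin: centre of its underside; x along its length, z up.
- pad: Green felt pad, fixed, 120 (x) x 104 (y) x 2 mm, on the floor of the empty half of the compartment: it marks which half is free. Origin: centre of its underside, 8 mm above the table; axes parallel to the box's. Hidden under the tray until that is opened.
- tin: Red round tin, 60 mm across and 24 mm high, lying loose on the floor of the other half of the compartment; hidden under the tray until that is opened. Origin: centre of its underside. To be left alone.
- jar: Amber glass jar with a white cap, 60 mm across, 50 mm high, loose on the table near the case. Origin: centre of its underside. To be left alone.
- mug: Blue mug, 84 mm across, 90 mm high, loose. Origin: centre of its underside. To be left alone.

How it is judged:
On the way, in this order (a step that is already met when the one before it is completed fails the run):
1. the tray is swung fully back (joint above 1.95 rad) (value of joint arms above 1.95 rad), for 0.2 s.
2. with the tray still back, the case lies flat in the empty half, let go (x of case in the frame of pad between -0.05 and 0.05 m and y of case in the frame of pad between -0.042 and 0.042 m and z of case in the frame of pad between -0.004 and 0.008 m and angle between case's own z axis and vertical below 0.15 rad and value of joint arms above 1.7 rad and contact force between the fingers and case below 0.2 N and linear speed of case below 0.03 m/s), for 0.3 s.
At the end, for the whole second after the job is handed in: Tray shut (joint below 0.06 rad); the case at rest, let go, in the empty half: origin within 50 mm (x) and 42 mm (y) of the pad's centre along the pad's axes, under 8 mm above the pad's underside, upright within 0.15 rad; tin, jar and mug within 30 mm of their starts (x of case in the frame of pad between -0.05 and 0.05 m and y of case in the frame of pad between -0.042 and 0.042 m and z of case in the frame of pad between -0.004 and 0.008 m and angle between case's own z axis and vertical below 0.15 rad and value of joint arms below 0.06 rad and linear speed of case below 0.02 m/s and distance of each of tin, jar, mug from where it was at the start of the episode below 0.03 m); the robot touches nothing.
It fails at once if the tray drops shut (faster than 3 rad/s, 0.3 m/s, towards closed) (velocity of joint arms below -3 rad/s).
It fails at once if another thing is shoved by 30 mm or more (distance of any of tin, jar, mug from where it was at the start of the episode above 0.03 m).
It fails at once if another thing is tipped over (angle between any of tin, jar, mug's own z axis and vertical above 0.5 rad).
It also fails if it takes over 72 s, if anything falls off the work surface, if the arm or the gripper's body presses on something with over 40 N, if the wrist force passes 120 N, or if a joint passes its speed limit or range.

## Working session

There is one attempt and no reset: what is moved stays moved. The work goes in short steps, Python scripts to look and compute and a tool call to move; the robot and the scene stay as the last step left them, time stands still between calls to the robot, and variables do not carry over. Pictures are saved under pics/ and viewed, on a budget of 10 in all, crops included, one or two more only if the job needs it, and the job is handed in when it is done.

Besides the shell and the picture viewer there is one more tool, called after "Emit:" as name([rows], argument=value, ...), one row to a line, values as JSON. step_arm: Moves the arm, as the interface text tells. Its arguments: {"type":"object","properties":{"increments":{"type":"array"},"grip":{"type":"number"}},"required":["increments"]}

```bash
mkdir -p pics; ls
cat > h.py <<'E'
import numpy as np, cv2
from plant import monitor, eyes, manip
from scipy.spatial.transform import Rotation as R
def ray(c,u,v):
    xd,yd=(u-c['cx'])/c['fx'],(v-c['cy'])/c['fy']
    x,y=xd,yd
    for _ in range(20):
        s=1+c['k1']*(x*x+y*y); x,y=xd/s,yd/s
    E=np.array(c['extrinsics']); Rt=E[:3,:3].T
    return -Rt@E[:3,3], Rt@np.array([x,-y,-1.])
def onz(c,u,v,z):
    o,d=ray(c,u,v); return o+d*(z-o[2])/d[2]
def proj(c,p):
    E=np.array(c['extrinsics']); q=E[:3,:3]@np.array(p)+E[:3,3]
    x,y=q[0]/-q[2],-q[1]/-q[2]; s=1+c['k1']*(x*x+y*y)
    return c['fx']*x*s+c['cx'],c['fy']*y*s+c['cy']
def tool():
    s=monitor.state(); w,x,y,z=s['tool_rot']
    return np.array(s['tool_pos']),R.from_quat([x,y,z,w]).as_matrix(),s
E
python3 - <<'E'
from h import *
a=eyes.grab_frame('scene');b=eyes.grab_frame('top')
cv2.imwrite('pics/scene0.png',a);cv2.imwrite('pics/top0.png',b)
p,M,s=tool();print(p,M.round(3).tolist(),s['time'])
for n in('scene','top'):
    o,d=ray(eyes.get_calibration(n),256,192);print(n,o.round(3),(d/np.linalg.norm(d)).round(3))
E
```

```text
pics
[0.16876344 0.6011285  0.20375913] [[-0.001, 0.27, 0.963], [-0.002, 0.963, -0.27], [-1.0, -0.002, -0.0]] 0.1
scene [1.085 0.862 0.993] [-0.398 -0.621 -0.676]
top [0.468 0.073 0.978] [ 0.067  0.019 -0.998]
```

View pics/top0.png

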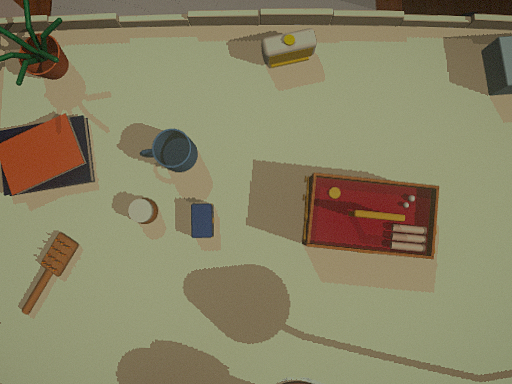

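View pics/scene0.png

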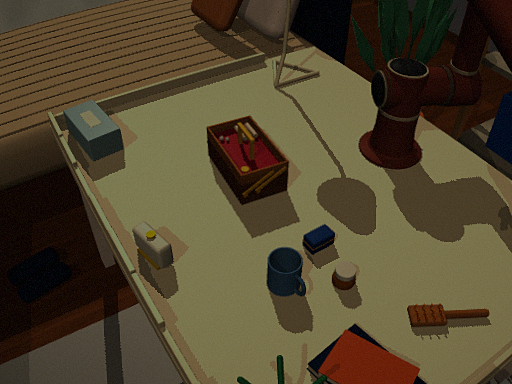

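The top view shows the tray at (305–438, 174–257) with its yellow handle at about (380,215), the case at (202,221), the jar at (142,211) and the mug at (175,150). The scene view shows brass arms on the box's near end at (262,180). Next I'll measure these and zoom in on the arms to find the box's rear.

Run:
```python
from h import *
b=cv2.imread('pics/top0.png');a=cv2.imread('pics/scene0.png')
c=eyes.get_calibration('top');hsv=cv2.cvtColor(b,cv2.COLOR_BGR2HSV)
def rect(m,roi,z,name):
    x0,y0,x1,y1=roi;k=np.zeros_like(m);k[y0:y1,x0:x1]=m[y0:y1,x0:x1]
    k=cv2.morphologyEx(k,cv2.MORPH_OPEN,np.ones((2,2)))
    C=max(cv2.findContours(k,0,2)[0],key=cv2.contourArea)
    r=cv2.minAreaRect(C);P=np.array([onz(c,u,v,z)[:2] for u,v in cv2.boxPoints(r)])
    e=P[1]-P[0],P[2]-P[1];L=max(e,key=np.linalg.norm)
    print(name,np.round(r[0],1),'ctr',P.mean(0).round(4),'size',[round(float(np.linalg.norm(i)),4) for i in e],'ang long',np.degrees(np.arctan2(L[1],L[0])).round(1))
blue=cv2.inRange(hsv,(105,120,30),(125,255,255))
rect(blue,(185,198,220,245),.042,'case')
yel=cv2.inRange(hsv,(18,150,100),(32,255,255))
rect(yel,(348,203,412,228),.157,'handle')
red=cv2.inRange(hsv,(170,120,50),(180,255,255))|cv2.inRange(hsv,(0,150,40),(20,255,255))|yel
rect(red,(295,165,450,265),.112,'tray')
for n,u,v,z in(('jar',143,211,.05),('mug',175,150,.09)):print(n,onz(c,u,v,z).round(3))
cv2.imwrite('pics/crop.png',np.hstack([cv2.resize(a[110:210,195:300],(400,400),interpolation=2),cv2.resize(b[190:245,120:225],(400,210),interpolation=2)[:,:].copy() if 0 else cv2.resize(b[120:250,120:225],(400,400),interpolation=2)]))
```

```text
Traceback (most recent call last):
ValueError: max() iterable argument is empty
```

```bash
cat >> h.py <<'E'
def rect(c,m,roi,z,name):
    x0,y0,x1,y1=roi;k=np.zeros_like(m);k[y0:y1,x0:x1]=m[y0:y1,x0:x1]
    k=cv2.morphologyEx(k,cv2.MORPH_OPEN,np.ones((2,2)))
    Cs=cv2.findContours(k,0,2)[0]
    if not Cs: print(name,'none');return
    C=max(Cs,key=cv2.contourArea)
    r=cv2.minAreaRect(C);P=np.array([onz(c,u,v,z)[:2] for u,v in cv2.boxPoints(r)])
    e=P[1]-P[0],P[2]-P[1];L=max(e,key=np.linalg.norm)
    print(name,np.round(r[0],1),'ctr',P.mean(0).round(4),'size',[round(float(np.linalg.norm(i)),4) for i in e],'ang long',np.degrees(np.arctan2(L[1],L[0])).round(1))
    return P
E
python3 - <<'E'
from h import *
b=cv2.imread('pics/top0.png');a=cv2.imread('pics/scene0.png')
c=eyes.get_calibration('top');hsv=cv2.cvtColor(b,cv2.COLOR_BGR2HSV)
print('hsv case,handle,rim',hsv[221,202],hsv[215,380],hsv[220,306],hsv[200,340])
blue=cv2.inRange(hsv,(100,130,30),(130,255,255))
rect(c,blue,(185,198,220,245),.042,'case')
yel=cv2.inRange(hsv,(18,150,100),(32,255,255))
rect(c,yel,(348,203,412,228),.157,'handle')
table=cv2.inRange(hsv,(20,20,60),(60,110,255))
red=cv2.inRange(hsv,(165,120,40),(180,255,255))|cv2.inRange(hsv,(0,130,40),(19,255,255))|yel
rect(c,red,(295,165,450,265),.112,'tray')
for n,u,v,z in(('jar',143,211,.05),('mug',175,150,.09)):print(n,onz(c,u,v,z).round(3))
cv2.imwrite('pics/crop.png',np.hstack([cv2.resize(a[110:210,195:300],(400,400),interpolation=2),cv2.resize(b[160:270,300:440],(400,400),interpolation=2)]))
E
```

```text
hsv case,handle,rim [110  88  90] [ 20 177 154] [ 17 157  83] [  1 182 115]
case none
handle [380.5 216.1] ctr [ 0.477  -0.1497] size [0.0127, 0.0961] ang long -96.2
tray [370.4 216.5] ctr [ 0.477  -0.1427] size [0.1497, 0.2795] ang long -96.1
jar [0.489 0.336 0.05 ]
mug [0.616 0.259 0.09 ]
```

View pics/crop.png

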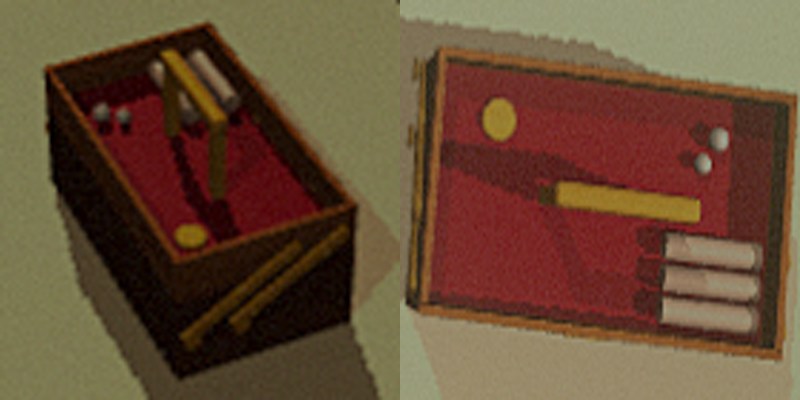

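Crop: the arms' low (pivot) ends are on the left at (185,340) and their high ends on the right at (345,230). Image left is world +x in that view, so the box's rear points to world +x, with a yaw of about -6.2°. The handle measures 97 x 13 mm against 100 x 14 mm, and the tray width is also about right. First I'll rotate the tool and measure the case.

Emit:
step_arm([
  {"tx": -5,"turn": 8.5},
  {"tx": -5,"turn": 8.5},
  {"tx": -5,"turn": 8.5},
  {"tx": -5,"turn": 8.5},
  {"tx": -5,"turn": 8.5},
  {"tx": -5,"turn": 8.5},
  {"tx": -5,"turn": 8.5},
  {"tx": -5,"turn": 8.5},
  {"tx": 0,"turn": 8.5},
  {"tx": 0,"turn": 4},
], grip=50)

```text
validation failed for argument at $.in...
```

```bash
cat >> h.py <<'E'
def to(x,y,z,yawdeg=None):
    p,M,s=tool(); d=M.T@(np.array([x,y,z])-p)*1000
    a=np.degrees(np.arctan2(M[1,1],M[0,1]))
    print('t',round(s['time'],2),'p',p.round(4),'yaw y',a.round(2),'tilt',np.degrees(np.arccos(-M[2,0])).round(2),'tool d mm',d.round(1),'turn',None if yawdeg is None else round(a-yawdeg,2),'F',np.round(s['contact_force'],1),'w',round(s['gripper_width'],3))
E
python3 - <<'E'
from h import *
b=cv2.imread('pics/top0.png');c=eyes.get_calibration('top');hsv=cv2.cvtColor(b,cv2.COLOR_BGR2HSV)
blue=cv2.inRange(hsv,(100,60,20),(130,255,255))
rect(c,blue,(185,198,220,245),.042,'case')
to(.477,-.150,.25,-6.2)
E
```

```text
case [202. 221.] ctr [0.4681 0.2079] size [0.0438, 0.0694] ang long -179.6
t 0.1 p [0.1688 0.6011 0.2038] yaw y 74.31 tilt 0.11 tool d mm [ -45.1 -639.9  499.9] turn 80.51 F [-0.4  1.4 -0.1] w 0.999
```

Emit:
step_arm([
  {"tx": -5,"ty": 0,"tz": 0,"turn": 8.5},
  {"tx": -5,"ty": 0,"tz": 0,"turn": 8.5},
  {"tx": -5,"ty": 0,"tz": 0,"turn": 8.5},
  {"tx": -5,"ty": 0,"tz": 0,"turn": 8.5},
  {"tx": -5,"ty": 0,"tz": 0,"turn": 8.5},
  {"tx": -5,"ty": 0,"tz": 0,"turn": 8.5},
  {"tx": -5,"ty": 0,"tz": 0,"turn": 8.5},
  {"tx": -5,"ty": 0,"tz": 0,"turn": 8.5},
  {"tx": 0,"ty": 0,"tz": 0,"turn": 8.5},
  {"tx": 0,"ty": 0,"tz": 0,"turn": 4},
], grip=50)

```text
time: 1.1
tool_pos: [0.1673, 0.5976, 0.2372]
tool_rot: [-0.468, -0.527, -0.464, 0.537]
contact_force: [-0.1, -0.3, 0.1]
gripper_width: 0.581
```

```bash
python3 -c "
from h import *
to(.477,-.150,.25,-6.2)"
```

```text
t 1.1 p [0.1673 0.5976 0.2372] yaw y -7.54 tilt 0.87 tool d mm [ -4.1 405.1 700.6] turn -1.34 F [-0.1 -0.3  0.1] w 0.581
```

Emit:
step_arm([
  {"tx": -2,"ty": 40,"tz": 25,"turn": 0},
  {"tx": 0,"ty": 40,"tz": 25,"turn": 0},
  {"tx": 0,"ty": 40,"tz": 25,"turn": 0},
  {"tx": 0,"ty": 40,"tz": 25,"turn": 0},
  {"tx": 0,"ty": 40,"tz": 25,"turn": 0},
  {"tx": 0,"ty": 40,"tz": 25,"turn": 0},
  {"tx": 0,"ty": 40,"tz": 25,"turn": 0},
  {"tx": 0,"ty": 40,"tz": 25,"turn": 0},
  {"tx": 0,"ty": 30,"tz": 40,"turn": -1},
  {"tx": 0,"ty": 20,"tz": 45,"turn": 0},
  {"tx": 0,"ty": 10,"tz": 45,"turn": 0},
  {"tx": 0,"ty": 5,"tz": 45,"turn": 0},
  {"tx": 0,"ty": 0,"tz": 45,"turn": 0},
  {"tx": 0,"ty": 0,"tz": 45,"turn": 0},
  {"tx": 0,"ty": 0,"tz": 45,"turn": 0},
  {"tx": 0,"ty": 0,"tz": 45,"turn": 0},
  {"tx": 0,"ty": 0,"tz": 45,"turn": 0},
  {"tx": 0,"ty": 0,"tz": 45,"turn": 0},
], grip=50)

```text
time: 2.9
tool_pos: [0.4789, -0.1137, 0.2379]
tool_rot: [-0.474, -0.516, -0.473, 0.534]
contact_force: [1.5, -0.8, -0.4]
gripper_width: 0.587
```

```bash
python3 -c "
from h import *
to(.477,-.150,.25,-6.2)"
```

```text
t 2.9 p [ 0.4789 -0.1137  0.2379] yaw y -5.9 tilt 1.46 tool d mm [-11.4   1.6  36.5] turn 0.3 F [ 1.5 -0.8 -0.4] w 0.587
```

Emit:
step_arm([
  {"tx": 0,"ty": 1,"tz": 18,"turn": 0.3},
  {"tx": 0,"ty": 1,"tz": 18,"turn": 0},
  {"tx": 0,"ty": 0,"tz": 0,"turn": 0},
  {"tx": 0,"ty": 0,"tz": 0,"turn": 0},
], grip=50)

```text
time: 3.3
tool_pos: [0.4744, -0.1561, 0.2367]
tool_rot: [-0.47, -0.519, -0.47, 0.538]
contact_force: [-0.1, -0.7, -0.1]
gripper_width: 0.585
```

Run:
```python
from h import *
to(.477,-.150,.131,-6.2)
c=eyes.get_calibration('wrist');a=eyes.grab_frame('wrist');cv2.imwrite('pics/w1.png',a)
hsv=cv2.cvtColor(a,cv2.COLOR_BGR2HSV)
yel=cv2.inRange(hsv,(18,150,80),(32,255,255))
print(proj(c,(.477,-.15,.157)))
rect(c,yel,(0,0,512,384),.157,'handle')
```

```text
t 3.3 p [ 0.4744 -0.1561  0.2367] yaw y -6.77 tilt 1.57 tool d mm [105.5   3.8  -8.5] turn -0.57 F [-0.1 -0.7 -0.1] w 0.585
(np.float64(259.42739227780174), np.float64(180.6852748868695))
handle [262. 177.] ctr [ 0.4792 -0.1496] size [0.0078, 0.0931] ang long -96.3
```

View pics/w1.png

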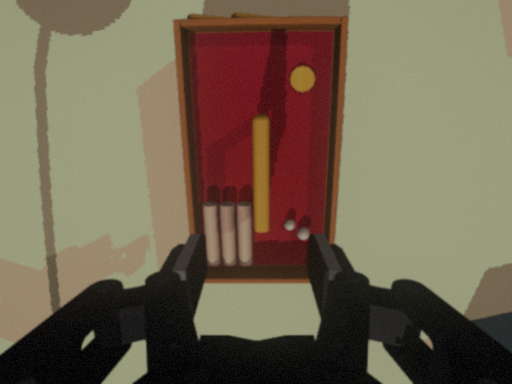

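The wrist view shows the handle at (262,177). It gives (0.479, -0.150), which agrees with the top view. Going down now.

Emit:
step_arm([
  {"tx": 25,"ty": 1,"tz": -2,"turn": -0.5},
  {"tx": 25,"ty": 1,"tz": -2,"turn": 0},
  {"tx": 20,"ty": 1,"tz": -2,"turn": 0},
  {"tx": 15,"ty": 1,"tz": -2,"turn": 0},
  {"tx": 10,"ty": 0,"tz": 0,"turn": 0},
  {"tx": 0,"ty": 0,"tz": 0,"turn": 0},
], grip=50)

```text
time: 3.95
tool_pos: [0.4791, -0.1446, 0.1389]
tool_rot: [-0.475, -0.515, -0.474, 0.533]
contact_force: [-0.1, 0.9, -0.1]
gripper_width: 0.583
```

```bash
python3 -c "
from h import *
to(.478,-.150,.131,-6.2)"
```

```text
t 3.95 p [ 0.4791 -0.1446  0.1389] yaw y -5.75 tilt 1.46 tool d mm [ 8.1 -0.5  5.3] turn 0.45 F [-0.1  0.9 -0.1] w 0.583
```

Emit:
step_arm([
  {"tx": 8,"ty": -1,"tz": 4,"turn": 0.4},
  {"tx": 0,"ty": 0,"tz": 0,"turn": 0},
  {"tx": 0,"ty": 0,"tz": 0,"turn": 0},
], grip=50)

```text
time: 4.25
tool_pos: [0.4788, -0.1493, 0.1325]
tool_rot: [-0.474, -0.518, -0.471, 0.535]
contact_force: [0.8, -0.7, 0.2]
gripper_width: 0.586
```

Emit:
step_arm([
  {"tx": 0,"ty": 0,"tz": 0,"turn": 0},
  {"tx": 0,"ty": 0,"tz": 0,"turn": 0},
  {"tx": 0,"ty": 0,"tz": 0,"turn": 0},
  {"tx": 0,"ty": 0,"tz": 0,"turn": 0},
  {"tx": 0,"ty": 0,"tz": 0,"turn": 0},
  {"tx": 0,"ty": 0,"tz": 0,"turn": 0},
  {"tx": 0,"ty": 0,"tz": 0,"turn": 0},
], grip=0)

```text
time: 4.95
tool_pos: [0.4801, -0.1503, 0.135]
tool_rot: [-0.475, -0.518, -0.469, 0.534]
contact_force: [-0.4, -0.1, 0.6]
gripper_width: 0.0
```

```bash
cat >> h.py <<'E'
# handle arc, tool frame: ref TCP p0 (at q=0), print pose estimate q and rows to reach q's
def arc(p0,yaw=-6.2):
    p,M,s=tool();ex=np.array([np.cos(np.radians(yaw)),np.sin(np.radians(yaw)),0])
    r=p-np.array(p0);X=r@ex-.0866;Z=r[2]+.05
    q=np.arctan2(X,Z)+1.047
    print('t',round(s['time'],2),'p',p.round(4),'q',q.round(3),'rad err mm',round((np.hypot(X,Z)-.1)*1000,1),'lat mm',round(float(np.cross(ex[:2],r[:2]))*1000,1),'F',np.round(s['contact_force'],1),'w',round(s['gripper_width'],3),'yaw',np.degrees(np.arctan2(M[1,1],M[0,1])).round(2))
    return p,M,ex,q
def arcrows(p0,qs,yaw=-6.2):
    p,M,ex,q=arc(p0,yaw)
    for k in qs:
        t=np.array(p0)+ex*(.0866+.1*np.sin(k-1.047))+[0,0,-.05+.1*np.cos(k-1.047)]
        print(k,(M.T@(t-p)*1000).round(1));p=t
E
python3 -W ignore -c "
from h import *
p,M,s=tool();print(p.tolist())
arcrows(p,np.arange(.1,2.11,.1).round(2))"
```

```text
[0.480097531028966, -0.1502827486913567, 0.13496753744162165]
t 4.95 p [ 0.4801 -0.1503  0.135 ] q -0.0 rad err mm -0.0 lat mm 0.0 F [-0.4 -0.1  0.6] w 0.0 yaw -6.2
0.1 [-8.5  5.4  0.2]
0.2 [-7.9  6.2  0.2]
0.3 [-7.2  6.9  0.2]
0.4 [-6.5  7.6  0.1]
0.5 [-5.7  8.2  0.1]
0.6 [-4.8  8.7  0.1]
0.7 [-3.9  9.2  0.1]
0.8 [-3.   9.5  0.1]
0.9 [-2.   9.8  0. ]
1.0 [-1.1  9.9  0. ]
1.1 [-0.1 10.   0. ]
1.2 [ 0.9 10.  -0. ]
1.3 [ 1.9  9.8 -0. ]
1.4 [ 2.9  9.6 -0.1]
1.5 [ 3.8  9.2 -0.1]
1.6 [ 4.7  8.8 -0.1]
1.7 [ 5.6  8.3 -0.1]
1.8 [ 6.4  7.7 -0.1]
1.9 [ 7.1  7.  -0.2]
2.0 [ 7.8  6.3 -0.2]
2.1 [ 8.4  5.4 -0.2]
```

The fingers shut fully to 0.0, so the handle was missed. I'll look.

Run:
```python
from h import *
c=eyes.get_calibration('wrist');a=eyes.grab_frame('wrist');b=eyes.grab_frame('scene')
p,M,s=tool();print(s['gripper_width'],proj(c,p),proj(eyes.get_calibration('scene'),p),proj(eyes.get_calibration('scene'),(.478,-.15,.15)))
cv2.imwrite('pics/w2.png',np.hstack([cv2.resize(a,(400,300)),cv2.resize(b[60:210,160:360],(400,300),interpolation=2)]))
```

```text
-0.0017055592273263758 (np.float64(254.8452401769147), np.float64(227.65712370090557)) (np.float64(244.4501129742782), np.float64(135.98948482992307)) (np.float64(245.07911284115343), np.float64(131.64347550608665))
```

View pics/w2.png

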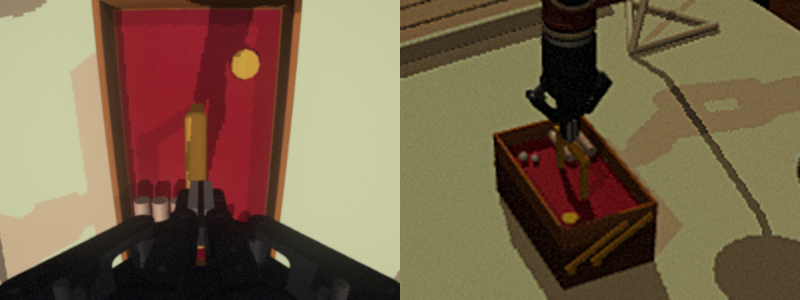

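Run:
```python
from h import *
a=cv2.imread('pics/w2.png')
a=eyes.grab_frame('wrist');b=eyes.grab_frame('scene')
g=lambda im:cv2.convertScaleAbs(cv2.resize(im,(400,400),interpolation=2),alpha=1.8)
cv2.imwrite('pics/w3.png',np.hstack([g(a[190:350,180:340]),g(b[100:170,210:280])]))
```

```text
(no output)
```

View pics/w3.png

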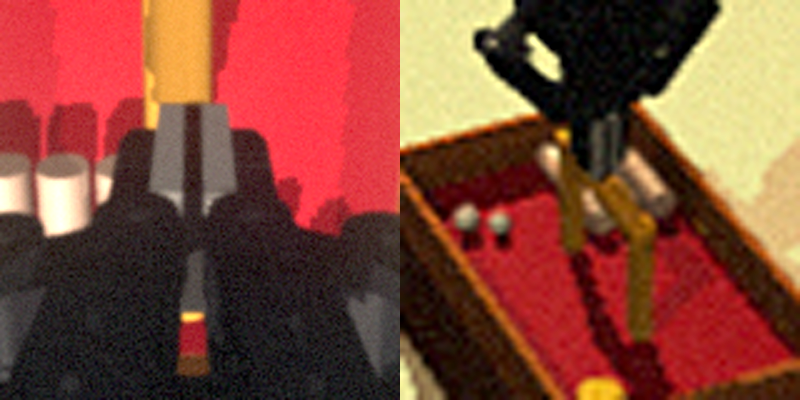

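Run:
```python
from h import *
ct,cs,cw=[eyes.get_calibration(n) for n in('top','scene','wrist')]
def tri(r):
    A=[];B=[]
    for o,d in r:
        d=d/np.linalg.norm(d);Q=np.eye(3)-np.outer(d,d);A.append(Q);B.append(Q@o)
    x=np.linalg.solve(sum(A),sum(B));return x.round(4),[round(float(np.linalg.norm(Q@(x-o))*1000),1) for Q,(o,d) in zip(A,r)]
print(tri([ray(ct,355,213.5),ray(cs,251,141)]),tri([ray(ct,405.5,218),ray(cs,239.5,124.5)]))
p,M,s=tool()
print('fx',cw['fx'],'cam',ray(cw,0,0)[0].round(4),'tool',p.round(4))
# bar edges in wrist: px 238..264.8 at row 226
for z in(.157,.147,.137,.127):
    a,b=onz(cw,180+145/2.5,190+90/2.5,z),onz(cw,180+212/2.5,190+90/2.5,z);print(z,np.linalg.norm(a-b).round(4),((a+b)/2).round(4))
for z in(.157,.135):print(proj(cs,(p[0],p[1],z)),proj(cw,(p[0],p[1],z)))
```

```text
(array([ 0.4839, -0.1037,  0.1472]), [2.0, 2.0]) (array([ 0.4709, -0.2002,  0.144 ]), [3.1, 3.1])
fx 312.8639446357728 cam [ 0.4906 -0.0759  0.302 ] tool [ 0.4801 -0.1503  0.1349]
0.157 0.0135 [ 0.4798 -0.1393  0.157 ]
0.147 0.0145 [ 0.479  -0.1437  0.147 ]
0.137 0.0154 [ 0.4783 -0.1481  0.137 ]
0.127 0.0163 [ 0.4776 -0.1524  0.127 ]
(np.float64(244.42066010478132), np.float64(129.85414222418257)) (np.float64(254.34513384351433), np.float64(245.34454185727253))
(np.float64(244.4467130666881), np.float64(135.965349390259)) (np.float64(254.9167060923564), np.float64(227.76484872138963))
```

The picture shows the closed fingers sitting over the bar instead of around it: the tips hide the bar at about crop (193,105), with the bar 3 mm to the left. In the scene view the tips also end at the bar's top, so the real fingertips are about 20 mm higher than the pose implies. I'll reopen, go about 20 mm deeper, and watch the force.

Emit:
step_arm([
  {"tx": -3,"ty": 0,"tz": 0,"turn": 0},
  {"tx": 0,"ty": 0,"tz": 0,"turn": 0},
  {"tx": 0,"ty": 0,"tz": 0,"turn": 0},
  {"tx": 0,"ty": 0,"tz": 0,"turn": 0},
  {"tx": 0,"ty": 0,"tz": 0,"turn": 0},
  {"tx": 0,"ty": -2,"tz": 0,"turn": 0},
  {"tx": 8,"ty": 0,"tz": 0,"turn": 0},
  {"tx": 8,"ty": 0,"tz": 0,"turn": 0},
  {"tx": 7,"ty": 0,"tz": 0,"turn": 0},
  {"tx": 0,"ty": 0,"tz": 0,"turn": 0},
], grip=50)

```text
time: 6.15
tool_pos: [0.4771, -0.1503, 0.1125]
tool_rot: [-0.475, -0.518, -0.47, 0.534]
contact_force: [-0.1, -0.1, -0.7]
gripper_width: 0.588
```

Emit:
step_arm([
  {"tx": 0,"ty": 0,"tz": 0,"turn": 0},
  {"tx": 0,"ty": 0,"tz": 0,"turn": 0},
  {"tx": 0,"ty": 0,"tz": 0,"turn": 0},
  {"tx": 0,"ty": 0,"tz": 0,"turn": 0},
  {"tx": 0,"ty": 0,"tz": 0,"turn": 0},
  {"tx": 0,"ty": 0,"tz": 0,"turn": 0},
], grip=0)

```text
time: 6.75
tool_pos: [0.4766, -0.1502, 0.1121]
tool_rot: [-0.475, -0.518, -0.47, 0.535]
contact_force: [-1.0, -0.0, -0.9]
gripper_width: 0.15
```

Run:
```python
from h import *
to(.478,-.150,.131,-6.2)
```

```text
t 6.75 p [ 0.4766 -0.1502  0.1121] yaw y -6.19 tilt 1.41 tool d mm [-18.9   1.2   0.1] turn 0.01 F [-1.  -0.  -0.9] w 0.15
```

Gripped: 0.15, about 13 mm. Now the arc, in chunks.

Emit:
step_arm([
  {"tx": -8.5,"ty": 5.4,"tz": 0.2,"turn": 0},
  {"tx": -7.9,"ty": 6.2,"tz": 0.2,"turn": 0},
  {"tx": -7.2,"ty": 6.9,"tz": 0.2,"turn": 0},
  {"tx": -6.5,"ty": 7.6,"tz": 0.1,"turn": 0},
], grip=0)

```text
time: 7.15
tool_pos: [0.5024, -0.1528, 0.1418]
tool_rot: [-0.473, -0.517, -0.471, 0.536]
contact_force: [-0.3, -0.8, -4.1]
gripper_width: 0.145
```

```bash
python3 -W ignore -c "
from h import *
arcrows([.4766,-.1502,.1121],[.5,.6,.7,.8,.9,1.])"
```

```text
t 7.15 p [ 0.5024 -0.1528  0.1418] q 0.396 rad err mm 0.2 lat mm 0.2 F [-0.3 -0.8 -4.1] w 0.145 yaw -6.21
0.5 [-5.9  8.6  0.3]
0.6 [-4.9  8.7  0.1]
0.7 [-4.   9.2  0.1]
0.8 [-3.1  9.5  0.1]
0.9 [-2.1  9.8  0. ]
1.0 [-1.1  9.9  0. ]
```

Tracking well (radial error 0.2 mm, 4 N).

Emit:
step_arm([
  {"tx": -5.9,"ty": 8.5,"tz": 0.2,"turn": 0},
  {"tx": -4.9,"ty": 8.7,"tz": 0.1,"turn": 0},
  {"tx": -4,"ty": 9.2,"tz": 0.1,"turn": 0},
  {"tx": -3.1,"ty": 9.5,"tz": 0.1,"turn": 0},
  {"tx": -2.1,"ty": 9.8,"tz": 0,"turn": 0},
  {"tx": -1.1,"ty": 9.9,"tz": 0,"turn": 0},
], grip=0)

```text
time: 7.75
tool_pos: [0.5637, -0.1593, 0.1622]
tool_rot: [-0.473, -0.517, -0.471, 0.535]
contact_force: [-0.5, -1.7, -8.2]
gripper_width: 0.145
```

```bash
python3 -W ignore -c "
from h import *
arcrows([.4766,-.1502,.1121],[1.1,1.2,1.3,1.4,1.5,1.6,1.7])"
```

```text
t 7.75 p [ 0.5637 -0.1593  0.1622] q 1.057 rad err mm 0.1 lat mm 0.3 F [-0.5 -1.7 -8.2] w 0.145 yaw -6.19
1.1 [0.2 4.3 0.3]
1.2 [ 0.9 10.  -0. ]
1.3 [ 1.9  9.8 -0. ]
1.4 [ 2.8  9.6 -0.1]
1.5 [ 3.8  9.3 -0.1]
1.6 [ 4.7  8.8 -0.1]
1.7 [ 5.5  8.3 -0.1]
```

Emit:
step_arm([
  {"tx": 0.2,"ty": 4.3,"tz": 0.2,"turn": 0},
  {"tx": 0.9,"ty": 10,"tz": 0,"turn": 0},
  {"tx": 1.9,"ty": 9.8,"tz": 0,"turn": 0},
  {"tx": 2.8,"ty": 9.6,"tz": -0.1,"turn": 0},
  {"tx": 3.8,"ty": 9.3,"tz": -0.1,"turn": 0},
  {"tx": 4.7,"ty": 8.8,"tz": -0.1,"turn": 0},
  {"tx": 5.5,"ty": 8.3,"tz": -0.1,"turn": 0},
], grip=0)

```text
time: 8.45
tool_pos: [0.627, -0.1661, 0.1382]
tool_rot: [-0.471, -0.516, -0.473, 0.536]
contact_force: [-3.0, -0.3, -6.5]
gripper_width: 0.147
```

```bash
python3 -W ignore -c "
from h import *
arcrows([.4766,-.1502,.1121],[1.8,1.9,2.0,2.09])"
```

```text
t 8.45 p [ 0.627  -0.1661  0.1382] q 1.751 rad err mm -0.2 lat mm 0.5 F [-3.  -0.3 -6.5] w 0.147 yaw -6.19
1.8 [3.1 3.8 0.4]
1.9 [ 7.   7.1 -0.1]
2.0 [ 7.7  6.4 -0.2]
2.09 [ 7.5  5.  -0.1]
```

Emit:
step_arm([
  {"tx": 3.1,"ty": 3.8,"tz": 0.3,"turn": 0},
  {"tx": 7,"ty": 7.1,"tz": 0,"turn": 0},
  {"tx": 7.7,"ty": 6.4,"tz": -0.2,"turn": 0},
  {"tx": 6,"ty": 4.2,"tz": 0,"turn": 0},
  {"tx": 0,"ty": 0,"tz": 0,"turn": 0},
], grip=0)

```text
time: 8.95
tool_pos: [0.6485, -0.1684, 0.112]
tool_rot: [-0.47, -0.515, -0.475, 0.537]
contact_force: [-9.0, 1.2, 4.1]
gripper_width: 0.147
```

```bash
python3 -W ignore -c "
from h import *
arcrows([.4766,-.1502,.1121],[2.09])"
```

```text
t 8.95 p [ 0.6485 -0.1684  0.112 ] q 2.093 rad err mm -0.4 lat mm 0.5 F [-9.   1.2  4.1] w 0.147 yaw -6.18
2.09 [-0.4  0.1  0.5]
```

The tray is back at its stop (q≈2.09). Now release, rise, and turn toward the case's grasp yaw.

Emit:
step_arm([
  {"tx": 0,"ty": 0,"tz": 0,"turn": 0},
  {"tx": 0,"ty": 0,"tz": 0,"turn": 0},
  {"tx": 0,"ty": 0,"tz": 0,"turn": 0},
  {"tx": 0,"ty": 0,"tz": 0,"turn": 0},
  {"tx": 0,"ty": 0,"tz": 0,"turn": 0},
  {"tx": -20,"ty": 0,"tz": 0,"turn": 0},
  {"tx": -30,"ty": 0,"tz": 0,"turn": 0},
  {"tx": -30,"ty": 0,"tz": 0,"turn": -8.5},
  {"tx": -20,"ty": 0,"tz": 0,"turn": -8.5},
  {"tx": -10,"ty": 0,"tz": 0,"turn": -8.5},
  {"tx": -10,"ty": 0,"tz": 0,"turn": -8.5},
  {"tx": -10,"ty": 0,"tz": 0,"turn": -8.5},
  {"tx": 0,"ty": 0,"tz": 0,"turn": -8.5},
  {"tx": 0,"ty": 0,"tz": 0,"turn": -8.5},
  {"tx": 0,"ty": 0,"tz": 0,"turn": -8.5},
  {"tx": 0,"ty": 0,"tz": 0,"turn": -8.5},
  {"tx": 0,"ty": 0,"tz": 0,"turn": -8.5},
  {"tx": 0,"ty": 0,"tz": 0,"turn": -8.5},
], grip=55)

```text
time: 10.75
tool_pos: [0.6581, -0.1679, 0.2576]
tool_rot: [0.704, 0.001, 0.71, -0.016]
contact_force: [-0.4, -0.6, 0.5]
gripper_width: 0.645
```

```bash
python3 -W ignore -c "
from h import *
to(.468,.208,.24,90.4);print(tool()[2]['joint_pos'])"
```

```text
t 10.75 p [ 0.6581 -0.1679  0.2576] yaw y 88.61 tilt 1.33 tool d mm [  10.9  371.4 -199.1] turn -1.79 F [-0.4 -0.6  0.5] w 0.645
[-0.34866578  0.15546938  1.41562757 -0.02326668  1.5705567  -1.89516548]
```

Emit:
step_arm([
  {"tx": 0,"ty": 38,"tz": -20,"turn": -1.8},
  {"tx": 1,"ty": 38,"tz": -20,"turn": 0},
  {"tx": 1,"ty": 38,"tz": -20,"turn": 0},
  {"tx": 1,"ty": 38,"tz": -20,"turn": 0},
  {"tx": 1,"ty": 38,"tz": -20,"turn": 0},
  {"tx": 1,"ty": 38,"tz": -20,"turn": 0},
  {"tx": 1,"ty": 38,"tz": -20,"turn": 0},
  {"tx": 1,"ty": 38,"tz": -20,"turn": 0},
  {"tx": 1,"ty": 38,"tz": -20,"turn": 0},
  {"tx": 1,"ty": 38,"tz": -20,"turn": 0},
  {"tx": 0,"ty": 0,"tz": 0,"turn": 0},
], grip=75)

```text
time: 11.85
tool_pos: [0.4497, 0.2228, 0.2426]
tool_rot: [0.708, -0.009, 0.706, -0.004]
contact_force: [1.4, -0.4, -0.1]
gripper_width: 0.875
```

```bash
python3 -W ignore - <<'E'
from h import *
to(.468,.208,.1,90.4)
c=eyes.get_calibration('wrist');a=eyes.grab_frame('wrist');t=eyes.grab_frame('top');ct=eyes.get_calibration('top')
blue=cv2.inRange(cv2.cvtColor(a,cv2.COLOR_BGR2HSV),(100,60,20),(130,255,255))
print(proj(c,(.468,.208,.042)));rect(c,blue,(100,40,420,260),.042,'case')
ht=cv2.cvtColor(t,cv2.COLOR_BGR2HSV)
gr=cv2.inRange(ht,(36,60,30),(90,255,255));rect(ct,gr,(290,150,450,290),.010,'pad')
rd=cv2.inRange(ht,(172,120,50),(180,255,255))|cv2.inRange(ht,(0,120,50),(8,255,255))
cv2.imwrite('pics/v4.png',np.hstack([cv2.resize(a,(400,300)),cv2.resize(t[130:280,280:480],(400,300),interpolation=2)]))
E
```

```text
t 11.85 p [0.4497 0.2228 0.2426] yaw y 90.37 tilt 1.1 tool d mm [142.9 -12.2  17.9] turn -0.03 F [ 1.4 -0.4 -0.1] w 0.875
(np.float64(247.81944373087032), np.float64(175.63045293483387))
case [250.5 176. ] ctr [0.4694 0.2112] size [0.0414, 0.0723] ang long 0.9
pad [335.8 214.4] ctr [ 0.4829 -0.0882] size [0.1199, 0.1043] ang long -6.2
```

View pics/v4.png

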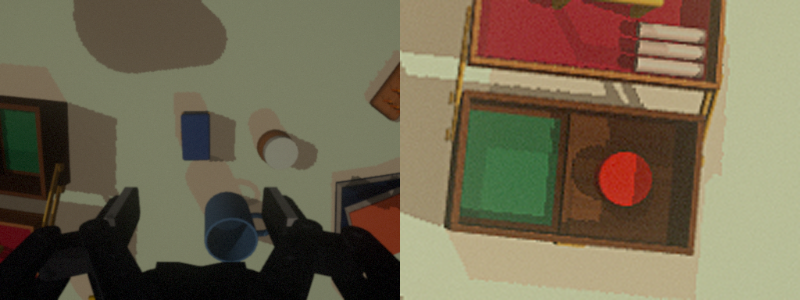

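The left half shows the case at (195,135), clear of the jar (275,148) and the mug (230,225). The right half shows the tray back, the green pad at (510,165) and the tin at (625,178). The pad comes out at (0.483,-0.088), sized 120x104 mm, which matches the box geometry. Now down over the case, allowing for the fingertips sitting higher than the reported pose.

Emit:
step_arm([
  {"tx": 40,"ty": -6,"tz": 9,"turn": 0},
  {"tx": 40,"ty": -6,"tz": 9,"turn": 0},
  {"tx": 40,"ty": 0,"tz": 0,"turn": 0},
  {"tx": 40,"ty": 0,"tz": 0,"turn": 0},
  {"tx": 20,"ty": 0,"tz": 0,"turn": 0},
  {"tx": 0,"ty": 0,"tz": 0,"turn": 0},
], grip=70)

```text
time: 12.55
tool_pos: [0.4797, 0.1965, 0.062]
tool_rot: [0.712, -0.004, 0.702, -0.01]
contact_force: [-0.7, -0.8, 0.4]
gripper_width: 0.819
```

```bash
python3 -W ignore - <<'E'
from h import *
to(.469,.210,.0,90.6)
c=eyes.get_calibration('wrist');a=eyes.grab_frame('wrist')
blue=cv2.inRange(cv2.cvtColor(a,cv2.COLOR_BGR2HSV),(100,60,20),(130,255,255))
rect(c,blue,(100,40,420,300),.042,'case')
b=eyes.grab_frame('scene');cs=eyes.get_calibration('scene');p=tool()[0];u,v=map(int,proj(cs,(.469,.21,.03)));print(u,v,proj(cs,p))
cv2.imwrite('pics/v5.png',np.hstack([cv2.resize(a,(400,300)),cv2.resize(b[v-60:v+30,u-60:u+60],(400,300),interpolation=2)]))
E
```

```text
t 12.55 p [0.4797 0.1965 0.062 ] yaw y 89.52 tilt 1.43 tool d mm [ 61.5  14.6 -11.7] turn -1.08 F [-0.7 -0.8  0.4] w 0.819
case [280.  193.5] ctr [0.4683 0.2108] size [0.0418, 0.0735] ang long 2.6
318 235 (np.float64(312.9480649781446), np.float64(225.72087716819593))
```

View pics/v5.png

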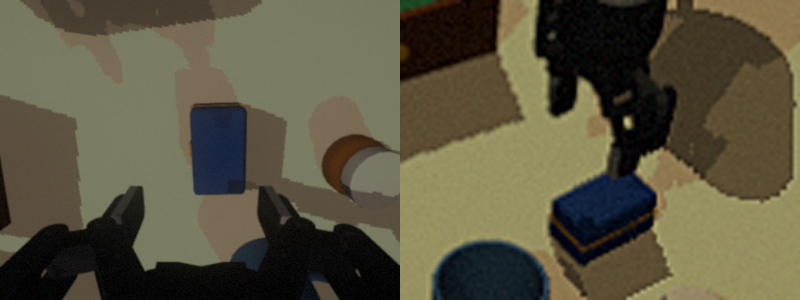

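The wrist view shows the case at (218,148) with the jaws still about 14 mm off in y, and the jar at (360,165) clear. I'll align first and then descend.

Emit:
step_arm([
  {"tx": 0,"ty": 7,"tz": -6,"turn": -0.5},
  {"tx": 0,"ty": 7,"tz": -6,"turn": -0.5},
  {"tx": 0,"ty": 0,"tz": 0,"turn": 0},
  {"tx": 0,"ty": 0,"tz": 0,"turn": 0},
], grip=70)

```text
time: 13.05
tool_pos: [0.4737, 0.2137, 0.0719]
tool_rot: [0.718, -0.009, 0.696, -0.002]
contact_force: [-0.2, -0.1, 0.3]
gripper_width: 0.819
```

```bash
python3 -W ignore -c "
from h import *
to(.469,.2105,.0,91)"
```

```text
t 13.05 p [0.4737 0.2137 0.0719] yaw y 90.57 tilt 1.97 tool d mm [71.8 -2.  -6.9] turn -0.43 F [-0.2 -0.1  0.3] w 0.819
```

Emit:
step_arm([
  {"tx": 20,"ty": -1,"tz": -3,"turn": -0.4},
  {"tx": 20,"ty": -1,"tz": -3,"turn": 0},
  {"tx": 15,"ty": 0,"tz": 0,"turn": 0},
  {"tx": 5,"ty": 0,"tz": 0,"turn": 0},
  {"tx": 0,"ty": 0,"tz": 0,"turn": 0},
], grip=70)

```text
time: 13.55
tool_pos: [0.4731, 0.2128, 0.0151]
tool_rot: [0.721, -0.012, 0.693, 0.002]
contact_force: [0.1, -0.1, -1.0]
gripper_width: 0.821
```

```bash
python3 -W ignore -c "
from h import *
to(.469,.2105,.0,91)"
```

```text
t 13.55 p [0.4731 0.2128 0.0151] yaw y 91.14 tilt 2.43 tool d mm [15.  -2.  -4.7] turn 0.14 F [ 0.1 -0.1 -1. ] w 0.821
```

Emit:
step_arm([
  {"tx": 8,"ty": -1,"tz": -3,"turn": 0},
  {"tx": 8,"ty": 0,"tz": 0,"turn": 0},
  {"tx": 0,"ty": 0,"tz": 0,"turn": 0},
], grip=70)

```text
time: 13.85
tool_pos: [0.4722, 0.2121, 0.0001]
tool_rot: [0.722, -0.012, 0.691, 0.003]
contact_force: [-0.6, -0.4, -0.5]
gripper_width: 0.819
```

Emit:
step_arm([
  {"tx": 0,"ty": 0,"tz": 0,"turn": 0},
  {"tx": 0,"ty": 0,"tz": 0,"turn": 0},
  {"tx": 0,"ty": 0,"tz": 0,"turn": 0},
  {"tx": 0,"ty": 0,"tz": 0,"turn": 0},
  {"tx": 0,"ty": 0,"tz": 0,"turn": 0},
], grip=30)

```text
time: 14.35
tool_pos: [0.4728, 0.2121, 0.001]
tool_rot: [0.723, -0.012, 0.691, 0.003]
contact_force: [0.7, 0.2, -1.7]
gripper_width: 0.51
```

```bash
python3 -W ignore - <<'E'
from h import *
to(.469,.2105,.0,91)
cs=eyes.get_calibration('scene');a=eyes.grab_frame('wrist');b=eyes.grab_frame('scene')
u,v=318,235
cv2.imwrite('pics/v6.png',np.hstack([cv2.resize(a,(400,300)),cv2.resize(b[v-60:v+30,u-60:u+60],(400,300),interpolation=2)]))
E
```

```text
t 14.35 p [0.4728 0.2121 0.001 ] yaw y 91.16 tilt 2.67 tool d mm [ 0.9 -1.5 -3.9] turn 0.16 F [ 0.7  0.2 -1.7] w 0.51
```

Gripped: 0.51, about 44 mm. Lift and carry to above the pad.

Emit:
step_arm([
  {"tx": -10,"ty": 0,"tz": 0,"turn": 0},
  {"tx": -25,"ty": 0,"tz": 0,"turn": 0},
  {"tx": -40,"ty": 0,"tz": 0,"turn": 0},
  {"tx": -40,"ty": 0,"tz": 0,"turn": 0},
  {"tx": -15,"ty": -10,"tz": 0,"turn": 0},
  {"tx": 0,"ty": -30,"tz": 0,"turn": 0},
  {"tx": 0,"ty": -35,"tz": 0,"turn": 0},
  {"tx": 0,"ty": -35,"tz": 0,"turn": 0},
  {"tx": 0,"ty": -35,"tz": 0,"turn": 0},
  {"tx": 0,"ty": -35,"tz": 0,"turn": 0},
  {"tx": 0,"ty": -35,"tz": 0,"turn": 0},
  {"tx": 0,"ty": -35,"tz": 0,"turn": 0},
  {"tx": 0,"ty": -25,"tz": 0,"turn": 0},
  {"tx": 0,"ty": -10,"tz": 0,"turn": 3.5},
  {"tx": 0,"ty": 0,"tz": 0,"turn": 3.5},
  {"tx": 0,"ty": 0,"tz": 0,"turn": 0},
], grip=30)

```text
time: 16.05
tool_pos: [0.4726, -0.0825, 0.1516]
tool_rot: [0.726, 0.032, 0.686, -0.041]
contact_force: [0.2, -0.2, -1.9]
gripper_width: 0.509
```

```bash
python3 -W ignore - <<'E'
from h import *
to(.485,-.087,.1,83.8)
b=eyes.grab_frame('scene');a=eyes.grab_frame('wrist');cs=eyes.get_calibration('scene')
u,v=map(int,proj(cs,(.485,-.087,.1)));print(u,v)
cv2.imwrite('pics/v7.png',np.hstack([cv2.resize(a,(400,300)),cv2.resize(b[v-70:v+50,u-80:u+80],(400,300),interpolation=2)]))
E
```

```text
t 16.05 p [ 0.4726 -0.0825  0.1516] yaw y 84.06 tilt 3.31 tool d mm [52.3 -2.8  9.8] turn 0.26 F [ 0.2 -0.2 -1.9] w 0.509
254 157
```

View pics/v7.png

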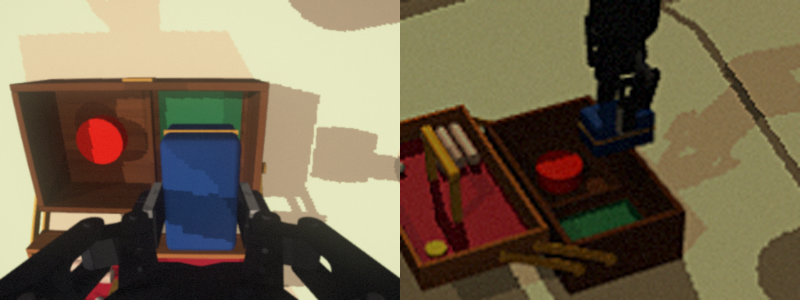

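The case is held level over the green half. The wrist view shows it at (200,190) with the tin clear at (100,140). Lowering.

Emit:
step_arm([
  {"tx": 0,"ty": -1,"tz": 4,"turn": 0},
  {"tx": 20,"ty": -1,"tz": 4,"turn": 0},
  {"tx": 20,"ty": 0,"tz": 0,"turn": 0},
  {"tx": 10,"ty": 0,"tz": 0,"turn": 0},
  {"tx": 0,"ty": 0,"tz": 0,"turn": 0},
], grip=30)

```text
time: 16.65
tool_pos: [0.4856, -0.0842, 0.1025]
tool_rot: [0.727, 0.029, 0.685, -0.038]
contact_force: [-0.2, 0.4, -2.0]
gripper_width: 0.508
```

```bash
python3 -W ignore -c "
from h import *
to(.485,-.087,.012,83.8)"
```

```text
t 16.65 p [ 0.4856 -0.0842  0.1025] yaw y 84.61 tilt 3.53 tool d mm [90.4 -2.  -5.9] turn 0.81 F [-0.2  0.4 -2. ] w 0.508
```

Emit:
step_arm([
  {"tx": 15,"ty": -1,"tz": -1,"turn": 0.5},
  {"tx": 20,"ty": -1,"tz": -1,"turn": 0},
  {"tx": 20,"ty": 0,"tz": -1,"turn": 0},
  {"tx": 15,"ty": 0,"tz": -1,"turn": 0},
  {"tx": 8,"ty": 0,"tz": -1,"turn": 0},
  {"tx": 0,"ty": 0,"tz": 0,"turn": 0},
], grip=30)

```text
time: 17.25
tool_pos: [0.4875, -0.0873, 0.0228]
tool_rot: [0.729, 0.031, 0.683, -0.041]
contact_force: [0.3, 0.0, -1.8]
gripper_width: 0.507
```

```bash
python3 -W ignore -c "
from h import *
to(.485,-.087,.012,83.8)"
```

```text
t 17.25 p [ 0.4875 -0.0873  0.0228] yaw y 84.12 tilt 3.85 tool d mm [10.6  0.2 -3.3] turn 0.32 F [ 0.3  0.  -1.8] w 0.507
```

Emit:
step_arm([
  {"tx": 5,"ty": 0,"tz": -1,"turn": 0},
  {"tx": 3,"ty": 0,"tz": 0,"turn": 0},
  {"tx": 0,"ty": 0,"tz": 0,"turn": 0},
  {"tx": 2,"ty": 0,"tz": 0,"turn": 0},
  {"tx": 0,"ty": 0,"tz": 0,"turn": 0},
], grip=30)

```text
time: 17.75
tool_pos: [0.4895, -0.0882, 0.0149]
tool_rot: [0.731, 0.031, 0.681, -0.041]
contact_force: [-0.2, -0.2, -2.4]
gripper_width: 0.511
```

```bash
python3 -W ignore -c "
from h import *
to(.485,-.087,.012,83.8)"
```

```text
t 17.75 p [ 0.4895 -0.0882  0.0149] yaw y 84.12 tilt 4.16 tool d mm [ 2.6  0.7 -4.8] turn 0.32 F [-0.2 -0.2 -2.4] w 0.511
```

Emit:
step_arm([
  {"tx": 2,"ty": 0,"tz": -2,"turn": 0},
  {"tx": 2,"ty": 0,"tz": -1,"turn": 0},
  {"tx": 0,"ty": 0,"tz": 0,"turn": 0},
], grip=30)

```text
time: 18.05
tool_pos: [0.4878, -0.0882, 0.0118]
tool_rot: [0.732, 0.031, 0.68, -0.042]
contact_force: [-0.3, -1.1, 0.0]
gripper_width: 0.508
```

Emit:
step_arm([
  {"tx": 1.5,"ty": 0,"tz": 0,"turn": 0},
  {"tx": 0,"ty": 0,"tz": 0,"turn": 0},
], grip=30)

```text
time: 18.25
tool_pos: [0.4881, -0.0882, 0.0116]
tool_rot: [0.731, 0.031, 0.68, -0.042]
contact_force: [-2.1, 1.1, 2.4]
gripper_width: 0.509
```

Contact at the expected height. Release.

Emit:
step_arm([
  {"tx": 0,"ty": 0,"tz": 0,"turn": 0},
  {"tx": 0,"ty": 0,"tz": 0,"turn": 0},
  {"tx": 0,"ty": 0,"tz": 0,"turn": 0},
  {"tx": 0,"ty": 0,"tz": 0,"turn": 0},
  {"tx": 0,"ty": 0,"tz": 0,"turn": 0},
], grip=65)

```text
time: 18.75
tool_pos: [0.4891, -0.0887, 0.0117]
tool_rot: [0.732, 0.03, 0.679, -0.042]
contact_force: [-0.0, -0.5, 0.1]
gripper_width: 0.764
```

```bash
python3 -W ignore -c "
from h import *
to(.488,-.088,.172,83.8)"
```

```text
t 18.75 p [ 0.4891 -0.0887  0.0117] yaw y 84.12 tilt 4.44 tool d mm [-159.9   -1.5   11. ] turn 0.32 F [-0.  -0.5  0.1] w 0.764
```

Emit:
step_arm([
  {"tx": -15,"ty": 0,"tz": 1,"turn": 0},
  {"tx": -20,"ty": 0,"tz": 1.4,"turn": 0},
  {"tx": -30,"ty": 0,"tz": 2,"turn": 0},
  {"tx": -40,"ty": 0,"tz": 3,"turn": 0},
  {"tx": -40,"ty": 0,"tz": 3,"turn": 0},
  {"tx": -40,"ty": 0,"tz": 3,"turn": 0},
  {"tx": -25,"ty": 0,"tz": 2,"turn": 0},
  {"tx": -10,"ty": 0,"tz": 0,"turn": 8.5},
  {"tx": 0,"ty": 0,"tz": 0,"turn": 8.5},
  {"tx": 0,"ty": 0,"tz": 0,"turn": 8.5},
  {"tx": 0,"ty": 0,"tz": 0,"turn": 8.5},
  {"tx": 0,"ty": 0,"tz": 0,"turn": 8.5},
  {"tx": 0,"ty": 0,"tz": 0,"turn": 8.5},
  {"tx": 0,"ty": 0,"tz": 0,"turn": 8.5},
  {"tx": 0,"ty": 0,"tz": 0,"turn": 8.5},
  {"tx": 0,"ty": 0,"tz": 0,"turn": 8.5},
  {"tx": 0,"ty": 0,"tz": 0,"turn": 8.5},
  {"tx": 0,"ty": 0,"tz": 0,"turn": 5},
], grip=65)

```text
time: 20.55
tool_pos: [0.4871, -0.0855, 0.2407]
tool_rot: [0.49, 0.546, 0.444, -0.515]
contact_force: [0.8, 0.2, 0.2]
gripper_width: 0.758
```

```bash
python3 -W ignore - <<'E'
from h import *
to(.6488,-.1687,.22,-6.2)
a=eyes.grab_frame('wrist');b=eyes.grab_frame('scene');c=eyes.get_calibration('wrist')
hs=cv2.cvtColor(a,cv2.COLOR_BGR2HSV)
P=rect(c,cv2.inRange(hs,(100,60,20),(130,255,255)),(60,20,450,250),.052,'case')
cv2.imwrite('pics/v8.png',np.hstack([cv2.resize(a,(400,300)),cv2.resize(b[80:230,160:360],(400,300),interpolation=2)]))
E
```

```text
t 20.55 p [ 0.4871 -0.0855  0.2407] yaw y -7.32 tilt 4.47 tool d mm [ 34.5 168.8  61.6] turn -1.12 F [0.8 0.2 0.2] w 0.758
case [242.1 164.2] ctr [ 0.4858 -0.0877] size [0.0721, 0.0454] ang long -5.4
```

View pics/v8.png

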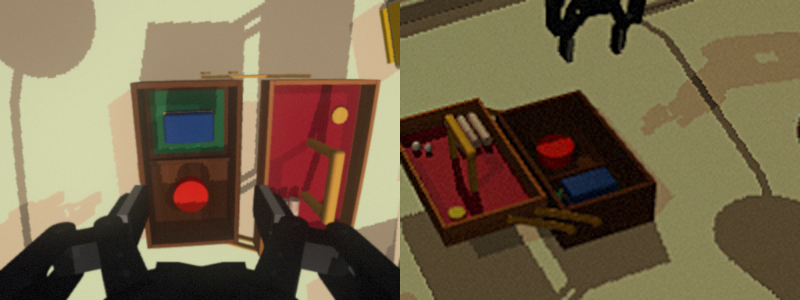

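The case lies flat on the pad at (187,128). Its centre measures (0.486,-0.088), 3 mm from the pad's centre. The tin is untouched and the tray is still back. Now back to the handle.

Emit:
step_arm([
  {"tx": 0,"ty": 28,"tz": 10,"turn": -1},
  {"tx": 0,"ty": 28,"tz": 10,"turn": 0},
  {"tx": 0,"ty": 28,"tz": 10,"turn": 0},
  {"tx": 0,"ty": 28,"tz": 10,"turn": 0},
  {"tx": 0,"ty": 28,"tz": 10,"turn": 0},
  {"tx": 0,"ty": 20,"tz": 8,"turn": 0},
  {"tx": 0,"ty": 0,"tz": 0,"turn": 0},
  {"tx": 0,"ty": 0,"tz": 0,"turn": 0},
], grip=55)

```text
time: 21.45
tool_pos: [0.6449, -0.1616, 0.2518]
tool_rot: [0.5, 0.535, 0.455, -0.506]
contact_force: [-0.7, 0.6, -0.7]
gripper_width: 0.644
```

```bash
python3 -W ignore - <<'E'
from h import *
to(.6486,-.1684,.112,-6.2);print(tool()[1].round(3).tolist())
a=eyes.grab_frame('wrist');c=eyes.get_calibration('wrist')
hs=cv2.cvtColor(a,cv2.COLOR_BGR2HSV)
u,v=proj(c,(.6486,-.1684,.157));print(u,v)
rect(c,cv2.inRange(hs,(16,140,70),(32,255,255)),(int(u)-50,int(v)-110,int(u)+50,int(v)+90),.157,'handle')
E
```

```text
t 21.45 p [ 0.6449 -0.1616  0.2518] yaw y -4.9 tilt 4.37 tool d mm [139.8  -6.2   4.6] turn 1.3 F [-0.7  0.6 -0.7] w 0.644
[[0.074, 0.994, -0.086], [-0.02, -0.085, -0.996], [-0.997, 0.075, 0.013]]
252.49550858701315 190.87988164644506
handle [255.2 185.1] ctr [ 0.6512 -0.1659] size [0.0982, 0.0121] ang long 83.5
```

Emit:
step_arm([
  {"tx": 20,"ty": -1,"tz": 1,"turn": 1.2},
  {"tx": 25,"ty": -1,"tz": 1,"turn": 0},
  {"tx": 25,"ty": -1,"tz": 1,"turn": 0},
  {"tx": 0,"ty": 0,"tz": 0,"turn": 0},
], grip=55)

```text
time: 21.9
tool_pos: [0.6443, -0.1638, 0.1821]
tool_rot: [0.496, 0.54, 0.45, -0.51]
contact_force: [-0.5, 0.8, 0.0]
gripper_width: 0.647
```

```bash
python3 -W ignore - <<'E'
from h import *
to(.652,-.167,.112,-6.2)
E
```

```text
t 21.9 p [ 0.6443 -0.1638  0.1821] yaw y -5.92 tilt 4.54 tool d mm [70.6  2.5  1.5] turn 0.28 F [-0.5  0.8  0. ] w 0.647
```

Emit:
step_arm([
  {"tx": 20,"ty": 1,"tz": 0,"turn": 0.2},
  {"tx": 20,"ty": 1,"tz": 1,"turn": 0},
  {"tx": 20,"ty": 1,"tz": 0,"turn": 0},
  {"tx": 9,"ty": 0,"tz": 0,"turn": 0},
  {"tx": 0,"ty": 0,"tz": 0,"turn": 0},
], grip=55)

```text
time: 22.4
tool_pos: [0.6532, -0.1655, 0.1199]
tool_rot: [0.499, 0.541, 0.447, -0.508]
contact_force: [0.0, 0.7, 0.5]
gripper_width: 0.645
```

```bash
python3 -W ignore - <<'E'
from h import *
to(.652,-.167,.112,-6.2)
E
```

```text
t 22.4 p [ 0.6532 -0.1655  0.1199] yaw y -5.91 tilt 5.02 tool d mm [ 7.8 -1.7  1.5] turn 0.29 F [0.  0.7 0.5] w 0.645
```

Emit:
step_arm([
  {"tx": 8,"ty": -1,"tz": 1,"turn": 0.2},
  {"tx": 0,"ty": 0,"tz": 0,"turn": 0},
], grip=55)

```text
time: 22.6
tool_pos: [0.6537, -0.1668, 0.1143]
tool_rot: [0.499, 0.543, 0.445, -0.508]
contact_force: [-0.2, 0.5, -0.5]
gripper_width: 0.644
```

Emit:
step_arm([
  {"tx": 0,"ty": 0,"tz": 0,"turn": 0},
  {"tx": 0,"ty": 0,"tz": 0,"turn": 0},
  {"tx": 0,"ty": 0,"tz": 0,"turn": 0},
  {"tx": 0,"ty": 0,"tz": 0,"turn": 0},
  {"tx": 0,"ty": 0,"tz": 0,"turn": 0},
  {"tx": 0,"ty": 0,"tz": 0,"turn": 0},
], grip=0)

```text
time: 23.2
tool_pos: [0.6524, -0.167, 0.117]
tool_rot: [0.499, 0.542, 0.446, -0.509]
contact_force: [0.6, 0.6, 0.2]
gripper_width: 0.146
```

```bash
python3 -W ignore - <<'E'
from h import *
p,M,s=tool();ex=np.array([np.cos(np.radians(-6.2)),np.sin(np.radians(-6.2)),0])
p0=p-ex*.1732;np.save('p0.npy',p0);print(p0)
arcrows(p0,[2.0,1.9,1.8,1.7,1.6,1.5,1.4])
E
```

```text
[ 0.48017944 -0.1482944   0.11700351]
t 23.2 p [ 0.6524 -0.167   0.117 ] q 2.094 rad err mm -0.0 lat mm 0.0 F [0.6 0.6 0.2] w 0.146 yaw -6.07
2.0 [-8.3 -4.4  0.1]
1.9 [-8.4 -5.5  0.1]
1.8 [-7.8 -6.3  0.1]
1.7 [-7.1 -7.   0.1]
1.6 [-6.4 -7.7  0.1]
1.5 [-5.6 -8.3  0.1]
1.4 [-4.7 -8.8  0.1]
```

Emit:
step_arm([
  {"tx": -8.3,"ty": -4.4,"tz": 0.1,"turn": 0},
  {"tx": -8.4,"ty": -5.5,"tz": 0.1,"turn": 0},
  {"tx": -7.8,"ty": -6.3,"tz": 0.1,"turn": 0},
  {"tx": -7.1,"ty": -7,"tz": 0.1,"turn": 0},
], grip=0)

```text
time: 23.6
tool_pos: [0.6263, -0.1642, 0.1468]
tool_rot: [0.499, 0.542, 0.446, -0.509]
contact_force: [1.8, -0.2, -2.7]
gripper_width: 0.146
```

```bash
python3 -W ignore -c "
from h import *
arcrows(np.load('p0.npy'),[1.6,1.5,1.4,1.3,1.2,1.1,1.])"
```

```text
t 23.6 p [ 0.6263 -0.1642  0.1468] q 1.695 rad err mm 0.1 lat mm -0.0 F [ 1.8 -0.2 -2.7] w 0.146 yaw -6.05
1.6 [-6.  -7.4  0.1]
1.5 [-5.6 -8.3  0.1]
1.4 [-4.7 -8.8  0. ]
1.3 [-3.8 -9.2  0. ]
1.2 [-2.9 -9.6  0. ]
1.1 [-1.9 -9.8  0. ]
1.0 [ -0.9 -10.   -0. ]
```

Emit:
step_arm([
  {"tx": -6,"ty": -7.4,"tz": 0.1,"turn": 0},
  {"tx": -5.6,"ty": -8.3,"tz": 0.1,"turn": 0},
  {"tx": -4.7,"ty": -8.8,"tz": 0,"turn": 0},
  {"tx": -3.8,"ty": -9.2,"tz": 0,"turn": 0},
  {"tx": -2.9,"ty": -9.6,"tz": 0,"turn": 0},
  {"tx": -1.9,"ty": -9.8,"tz": 0,"turn": 0},
  {"tx": -0.9,"ty": -10,"tz": 0,"turn": 0},
], grip=0)

```text
time: 24.3
tool_pos: [0.5523, -0.1562, 0.1661]
tool_rot: [0.497, 0.54, 0.447, -0.511]
contact_force: [1.7, -2.1, -9.4]
gripper_width: 0.144
```

```bash
python3 -W ignore -c "
from h import *
arcrows(np.load('p0.npy'),[.9,.8,.7,.6,.5,.4])"
```

```text
t 24.3 p [ 0.5523 -0.1562  0.1661] q 0.906 rad err mm 0.1 lat mm -0.1 F [ 1.7 -2.1 -9.4] w 0.144 yaw -6.07
0.9 [ 0.2 -0.6 -0.1]
0.8 [ 1.2 -9.9 -0. ]
0.7 [ 2.1 -9.8 -0.1]
0.6 [ 3.1 -9.5 -0.1]
0.5 [ 4.  -9.1 -0.1]
0.4 [ 4.9 -8.7 -0.1]
```

Emit:
step_arm([
  {"tx": 1.2,"ty": -9.5,"tz": -0.1,"turn": 0},
  {"tx": 2.1,"ty": -9.8,"tz": 0,"turn": 0},
  {"tx": 3.1,"ty": -9.5,"tz": 0,"turn": 0},
  {"tx": 4,"ty": -9,"tz": 0,"turn": 0},
], grip=0)

```text
time: 24.7
tool_pos: [0.5123, -0.152, 0.1512]
tool_rot: [0.497, 0.541, 0.447, -0.511]
contact_force: [2.5, -0.9, -6.9]
gripper_width: 0.149
```

```bash
python3 -W ignore -c "
from h import *
arcrows(np.load('p0.npy'),[.4,.3,.2,.1,.05,0])"
```

```text
t 24.7 p [ 0.5123 -0.152   0.1512] q 0.475 rad err mm 0.2 lat mm -0.2 F [ 2.5 -0.9 -6.9] w 0.149 yaw -6.08
0.4 [ 3.9 -6.3 -0.3]
0.3 [ 5.8 -8.2 -0.1]
0.2 [ 6.6 -7.5 -0.1]
0.1 [ 7.3 -6.8 -0.1]
0.05 [ 3.9 -3.1 -0.1]
0 [ 4.  -2.9 -0.1]
```

Emit:
step_arm([
  {"tx": 3.9,"ty": -6.3,"tz": -0.2,"turn": 0},
  {"tx": 5.8,"ty": -8.2,"tz": 0,"turn": 0},
  {"tx": 6.6,"ty": -7.5,"tz": 0,"turn": 0},
  {"tx": 5,"ty": -4.6,"tz": 0,"turn": 0},
  {"tx": 0,"ty": 0,"tz": 0,"turn": 0},
], grip=0)

```text
time: 25.2
tool_pos: [0.4849, -0.1491, 0.1248]
tool_rot: [0.497, 0.541, 0.447, -0.51]
contact_force: [2.9, -1.6, -6.5]
gripper_width: 0.145
```

```bash
python3 -W ignore -c "
from h import *
arcrows(np.load('p0.npy'),[.05,0])"
```

```text
t 25.2 p [ 0.4849 -0.1491  0.1248] q 0.091 rad err mm 0.2 lat mm -0.2 F [ 2.9 -1.6 -6.5] w 0.145 yaw -6.1
0.05 [ 3.3 -2.4 -0.3]
0 [ 4.  -2.9 -0.1]
```

Emit:
step_arm([
  {"tx": 3.3,"ty": -2.4,"tz": -0.1,"turn": 0},
  {"tx": 3,"ty": -2.2,"tz": 0,"turn": 0},
  {"tx": 1.5,"ty": -1,"tz": 0,"turn": 0},
  {"tx": 0,"ty": 0,"tz": 0,"turn": 0},
], grip=0)

```text
time: 25.6
tool_pos: [0.48, -0.1486, 0.1171]
tool_rot: [0.497, 0.541, 0.447, -0.51]
contact_force: [0.8, -0.4, -4.9]
gripper_width: 0.145
```

```bash
python3 -W ignore -c "
from h import *
arcrows(np.load('p0.npy'),[0])"
```

```text
t 25.6 p [ 0.48   -0.1486  0.1171] q -0.0 rad err mm 0.2 lat mm -0.3 F [ 0.8 -0.4 -4.9] w 0.145 yaw -6.09
0 [ 0.   0.2 -0.3]
```

Emit:
step_arm([
  {"tx": 1,"ty": -0.7,"tz": 0,"turn": 0},
  {"tx": 0,"ty": 0,"tz": 0,"turn": 0},
  {"tx": 1,"ty": -0.5,"tz": 0,"turn": 0},
  {"tx": 0,"ty": 0,"tz": 0,"turn": 0},
], grip=0)

```text
time: 26.0
tool_pos: [0.4801, -0.1486, 0.117]
tool_rot: [0.498, 0.541, 0.446, -0.51]
contact_force: [0.5, -0.3, -3.7]
gripper_width: 0.149
```

Emit:
step_arm([
  {"tx": 3,"ty": -2,"tz": 0,"turn": 0},
  {"tx": 3,"ty": -2,"tz": 0,"turn": 0},
], grip=0)

```text
time: 26.2
tool_pos: [0.4804, -0.1487, 0.1168]
tool_rot: [0.5, 0.543, 0.444, -0.507]
contact_force: [-1.7, 4.3, 10.8]
gripper_width: 0.144
```

Seated: it no longer moves and pushes back with 11 N. Release and rise straight up.

Emit:
step_arm([
  {"tx": 0,"ty": 0,"tz": 0,"turn": 0},
  {"tx": 0,"ty": 0,"tz": 0,"turn": 0},
  {"tx": 0,"ty": 0,"tz": 0,"turn": 0},
  {"tx": 0,"ty": 0,"tz": 0,"turn": 0},
  {"tx": 0,"ty": 0,"tz": 0,"turn": 0},
], grip=55)

```text
time: 26.7
tool_pos: [0.4825, -0.1495, 0.1191]
tool_rot: [0.502, 0.544, 0.442, -0.506]
contact_force: [-0.8, -0.6, 0.5]
gripper_width: 0.646
```

```bash
python3 -W ignore -c "
from h import *
to(.4804,-.1487,.217)"
```

```text
t 26.7 p [ 0.4825 -0.1495  0.1191] yaw y -6.06 tilt 5.77 tool d mm [-97.7   7.6   1.1] turn None F [-0.8 -0.6  0.5] w 0.646
```

Emit:
step_arm([
  {"tx": -15,"ty": 1,"tz": 0,"turn": 0},
  {"tx": -20,"ty": 1.5,"tz": 0,"turn": 0},
  {"tx": -30,"ty": 2,"tz": 0,"turn": 0},
  {"tx": -40,"ty": 3,"tz": 0,"turn": 0},
  {"tx": -30,"ty": 0,"tz": -20,"turn": 0},
  {"tx": 0,"ty": 0,"tz": -40,"turn": 0},
  {"tx": 0,"ty": 0,"tz": -45,"turn": 0},
  {"tx": 0,"ty": 0,"tz": -45,"turn": 0},
  {"tx": 0,"ty": 0,"tz": -45,"turn": 0},
  {"tx": 0,"ty": 0,"tz": -45,"turn": 0},
  {"tx": 0,"ty": 0,"tz": -45,"turn": 0},
  {"tx": 0,"ty": 0,"tz": 0,"turn": 0},
  {"tx": 0,"ty": 0,"tz": 0,"turn": 0},
], grip=55)

```text
time: 28.0
tool_pos: [0.5099, 0.1474, 0.2704]
tool_rot: [0.504, 0.549, 0.437, -0.503]
contact_force: [0.3, -0.5, -0.3]
gripper_width: 0.646
```

```bash
python3 -W ignore - <<'E'
from h import *
to(.48,.15,.25)
b=eyes.grab_frame('top');a=eyes.grab_frame('scene');c=eyes.get_calibration('top');b0=cv2.imread('pics/top0.png');a0=cv2.imread('pics/scene0.png')
for im in(b0,b):
    y=cv2.inRange(cv2.cvtColor(im,cv2.COLOR_BGR2HSV),(18,150,100),(32,255,255));rect(c,y,(348,203,412,228),.157,'handle')
print('scene diff tray/jar/mug', [round(float(cv2.absdiff(a,a0)[v0:v1,u0:u1].mean()),1) for u0,v0,u1,v1 in((200,115,290,205),(330,260,360,292),(264,245,308,298))])
cv2.imwrite('pics/end.png',np.hstack([cv2.resize(b,(400,300)),cv2.resize(a,(400,300))]))
E
```

```text
t 28.0 p [0.5099 0.1474 0.2704] yaw y -6.31 tilt 6.62 tool d mm [ 16.9 -32.1   0.4] turn None F [ 0.3 -0.5 -0.3] w 0.646
handle [380.5 216.1] ctr [ 0.477  -0.1497] size [0.0127, 0.0961] ang long -96.2
handle [380.2 216.1] ctr [ 0.4771 -0.1491] size [0.0126, 0.0974] ang long -96.3
scene diff tray/jar/mug [7.9, 5.2, 5.6]
```

View pics/end.png

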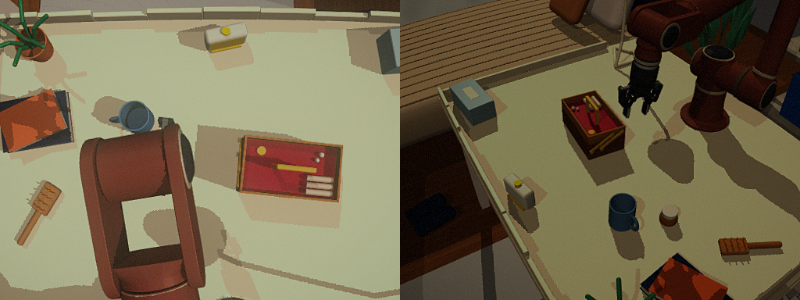

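The box is closed with the handle back at its start position to within 1 mm. The mug (622,212) and jar (669,215) are standing where they were, and the robot is clear of everything. Handing in.

```bash
python3 -c "
from plant import manip
print(manip.job_done())"
```

```text
the job is handed in; nothing more can be done
None
```

The job is done and handed in at about 28 s; no verdict was reported. I swung the tray back to its stop (q≈2.09), set the watch case flat on the green pad and let it go. I then lowered the tray under grip at about 1 rad/s until it seated.

**Last checks:**
- **Case:** before closing, it measured 3 mm from the pad's centre and lay flat. It can't be seen now that the box is shut.
- **Tray:** the handle is back within 1 mm of its closed position in the top view.
- **Other things:** the jar and mug look unmoved in the last picture. The tin was where it had been when I last saw it, just before closing.
- **Robot:** it is clear of everything, with no contact force.

**What disagreed:**
- **First grasp missed:** the first grasp of the handle closed on air. The real fingertips sit at least 20 mm higher than the reported pose, so I went 20 mm deeper, and both later grips held.
- **Tool tilt:** the tool's tilt drifted to about 6.6° by the end. It did not stop any move.
- **Picture budget:** I viewed 11 pictures, one over the 10 allowed.

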